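# Weigh the waste jar on the two-pan balance

## Task

Weigh the closed waste jar that stands on one pan of the balance: take weights from the sloped stand and set them gently, upright, on the empty pan until the beam comes level and the pointer rests between the two marks. It always takes the large weight and just one of the two others, depending on how heavy the jar is; leave the weight that is not needed on the stand, and leave the jar, the bowl, the tape roll and the soap bottle where they are.

Things in the scene. Friction and masses are not known exactly. Their poses are not given: they have to be found in the camera images.
- balance: white two-pan balance, base 130 x 300 mm; origin under its middle on the work surface, y along the beam towards the jar's pan, z up. Pans are white discs kept level, 140 mm either side of the pivot, tops 130 mm above the work surface when the beam is level; where a load stands on a pan makes no difference. A dial plate 90 mm wide over the pivot, 220 mm high, has the pointer and two marks
- beam (a joint): tilt of the beam, rad: 0 level, negative when the jar's pan is lower, positive when the weights' pan is lower, stops at -0.15 and +0.15 (pans then 21 mm above or below level). Between the stops it changes by 0.011 rad per 10 g of difference and settles within about 1.5 s. The marks stand for -0.035 and +0.035, 32 g either way
- panwt_top (a point): centre of the top face of the pan for the weights (empty at the start, raised); the disc is 130 mm across; it sinks as it is loaded; x and y axes as those of the balance
- panjar_top (a point): centre of the top face of the jar's pan, 130 mm across
- jar_center (a point): closed white jar with a grey cap, 72 mm across, 85 mm tall, on the jar's pan, between 240 and 310 g; point on its axis half-way up
- stand: fixed stand 230 mm long (y): a white plate 70 mm deep sloping at 30 degrees, its face looking up and to the stand's -x, about towards the robot; origin on the work surface under its middle, z up. A lip at the low edge stands 6 mm above the face; 4 mm ribs part three places 70 mm apart where the weights stand square to the face, their stems leaning 30 degrees to -x
- stand_face (a point): middle of the sloping face, 45 mm above the work surface; axes as those of the stand
- big_center (a point): a polished steel knob weight: round base 42 mm across and 15.5 mm thick with an upright round stem 14 mm across and 28 mm long on it (43.5 mm tall in all), 200 g. The point is on its axis half-way up (21.75 mm above its underside); z axis along the stem, away from the base. The three weights stand in any order
- mid_center (a point): a polished steel knob weight: round base 32 mm across and 10.5 mm thick with an upright round stem 14 mm across and 28 mm long on it (38.5 mm tall in all), 100 g. The point is on its axis half-way up (19.25 mm above its underside); z axis along the stem, away from the base. The three weights stand in any order
- small_center (a point): a polished steel knob weight: round base 22 mm across and 6 mm thick with an upright round stem 14 mm across and 28 mm long on it (34 mm tall in all), 50 g. The point is on its axis half-way up (17 mm above its underside); z axis along the stem, away from the base. The three weights stand in any order
- bowl_mid (a point): steel bowl, 110 mm across, 40 mm high, bystander; point half-way up
- tape_mid (a point): roll of white tape lying flat, 66 mm across, 25 mm high, bystander; point half-way up
- soap_mid (a point): clear soap bottle, 60 mm across, 160 mm tall, bystander; point half-way up
Not all that is in view belongs to the job. Of the things like the part that bears jar_center, leave any that is turquoise; of the rest the smaller one is meant. Leave any turquoise look-alike of the stand alone.

How it is judged:
By the outcome, as a careful person would: the job done as asked, in the order asked, and still so for the second after the job is handed in, with the robot touching nothing.
It also fails if it takes over 61 s, if anything falls off the work surface, if the arm or the gripper's body presses on something with over 40 N, if the wrist force passes 120 N, or if a joint passes its speed limit or range.

## Robot

A 6-joint arm with a two-finger parallel gripper is mounted at the origin on the work surface. World frame = base frame: x ahead of the robot, y to its left, z up, the work surface at z = 0. Lengths are in mm, angles in rad, forces in N, time in s.
With the tool pointing down it reaches from about 300 to 775 mm from the base axis. Payload 14.6 kg.
Tool frame: the origin (TCP) lies on the centre line of the jaws, within the pads' length; the fingertips stand 8 mm ahead of it and the grasp point (between the pads) lies 11 mm behind it; z points along the fingers, y is the direction in which the jaws open and shut (so a half turn about z gives the same grasp; the last joint's range is limited). The gripper opens to 94 mm and grips with 3 to 60 N. Pads are 16 mm wide; open, the fingers measure 119 mm over their backs; the gripper's body (75 mm by 177 mm) begins 78 mm behind the grasp point.
Start: joints at [1.206, 0.3, 1.521, -0, 1.321, -0.067], TCP at [161.377, 525.782, 213.446] pointing down, gripper open.
Joint ranges: [-3.03, 3.03], [-0.79, 2.21], [0.23, 2.52], [-1.04, 4.18], [0, 3.07], [-2.55, 2.55]. Speed limits (rad/s): [2.22, 2.22, 2.57, 3.14, 3.14, 3.14].

## Interface

Orientations are given as [roll, pitch, yaw] about the fixed x, y, z axes, in that order (R = Rz(yaw) Ry(pitch) Rx(roll)).
In Python, from cell import read_state, cams, manip gives the robot as it stands.
- The arm moves only by the shell command python3 -m handwheel 'ROWS' [OPENING] [FORCE]. ROWS is JSON, a list of rows, each a list of 4 numbers: the shift along the tool's x, y, z in m, then the turn about the tool's z in degrees. In form: [[dx, dy, dz, turn], ...]. A call has 1 to 5 rows; each row is the pose to reach, as a shift and turn from the pose measured when the call began, along the tool's axes at that moment; what a row does not reach only later rows make up. A row lasts 1/8 s, in which the tool goes at most 62.5 mm and 10.7 degrees, less where a joint would pass 70% of its speed; a pose out of reach is approached as far as the arm can. A call with a gripper value outside its range is refused whole. OPENING is the closure, from 0 (fully open) to 1 (shut), set as the call begins (- or left out, the last holds). The fingers move at their own pace and stop on an object; FORCE is the grip in N (left out, the last holds). Time passes only in rows, so rows that repeat a pose let the fingers close. It gives the time, the measured TCP pose, the force and the opening at its end, in the units of the state.
- read_state(): the state, without advancing time (a new reading comes with each control period).
- cams.camera(name): name is "scene" or "top" or "wrist"; returns the picture (400x640x3 uint8, red, green, blue); there is no depth.
- cams.get_calibration(name): a dict with "vertical_fov" (degrees; the focal length in pixels is half the picture's height over the tangent of half this angle, whatever the lens; pixels are square), "cx", "cy" (the principal point, pixels), "dist_coeffs" ([k1, k2, p1, p2, k3] as OpenCV has them; the pictures are not rectified), "R" (3x3) and "t" (3): a world point X has camera coordinates R X + t. Camera axes: x right, y down, z forward; pixel columns grow to the right and rows downward; lengths in mm; the calibration is good to about 2 mm. A picture is of the moment at which its call begins: read the wrist's pose just before it. get_calibration takes no time and is no camera call; for the wrist camera it gives the pose at the moment of the call.
- manip.sign_off(): hands the job in, once; it reports no verdict.
The state is a dict: "clock": time; "joints": joint angles; "qd": joint speeds; "effort": joint torques, N m; "eef_pos": TCP position; "eef_rot": TCP orientation; "wrist_force": force on the tool from outside, world axes, zero at the start; "moment": the same for the moment, N m; "finger_gap": finger opening in mm.
Only numpy, scipy, OpenCV 4.12 (cv2) and the standard library are available. Lean on these libraries where they do the work, as an engineer would, in place of code of your own. Each camera call takes 0.05 s, during which the arm holds its last target. There are 200 camera calls.

## Working session

There is one attempt and no reset: what is moved stays moved. The work goes in short steps, Python scripts to look and compute and a shell command to move; the robot and the scene stay as the last step left them, time stands still between calls to the robot, and variables do not carry over. Pictures are saved under pics/ and viewed, about 8 in all and at most 12, crops included, and the job is handed in when it is done.

```bash
mkdir -p pics; ls; python3 - <<'E'
from cell import read_state, cams, manip
import cv2
print(read_state())
for n in("scene","top","wrist"):
    im=cams.camera(n); cv2.imwrite(f"pics/{n}0.png",im[:,:,::-1]); c=cams.get_calibration(n); print(n,c)
E
```

```text
pics
{'clock': 0.0, 'joints': array([ 1.20639952e+00,  3.00500780e-01,  1.52160713e+00,  2.47716669e-05,
        1.32070076e+00, -6.66045807e-02]), 'qd': array([-0.00169579, -0.00032642, -0.00133072,  0.000583  , -0.00110587,
       -0.00163585]), 'effort': array([-1.65316538e-03, -5.31809556e+01, -3.52733159e+01,  7.07525178e-02,
        2.44310807e-02, -6.58159274e-05]), 'eef_pos': array([161.28030639, 525.54502319, 212.85902688]), 'eef_rot': array([-3.14038093e+00, -1.04872910e-04,  2.84379422e+00]), 'wrist_force': array([ 0.71014177, -0.07776924,  0.54386829]), 'moment': array([-0.00330064,  0.02706106,  0.02675327]), 'finger_gap': 94.01496075395707}
scene {'vertical_fov': 46.7143491278881, 'cx': 320.885346923846, 'cy': 192.61475925897497, 'dist_coeffs': array([-0.00383844,  0.        ,  0.        ,  0.        ,  0.        ]), 'R': array([[ 0.7084255 ,  0.70559888, -0.01623347],
       [ 0.55813054, -0.57414822, -0.59903599],
       [-0.43199954,  0.41531198, -0.80055753]]), 't': array([-344.71544076, -246.31839281, 1512.5148893 ])}
top {'vertical_fov': 47.30727465145684, 'cx': 320.1601354906614, 'cy': 190.0661765233896, 'dist_coeffs': array([-0.0991392,  0.       ,  0.       ,  0.       ,  0.       ]), 'R': array([[ 0.00880239, -0.99995347, -0.00394671],
       [-0.99638367, -0.00843726, -0.08454812],
       [ 0.08451089,  0.00467667, -0.99641158]]), 't': array([ -39.30712547,  542.2514959 , 1347.33233206])}
wrist {'vertical_fov': 58.087958479597916, 'cx': 317.1041561876693, 'cy': 199.76745702331044, 'dist_coeffs': array([-0.005634,  0.      ,  0.      ,  0.      ,  0.      ]), 'R': array([[ 0.29292866,  0.95613369, -0.0010794 ],
       [ 0.91832077, -0.2810293 ,  0.27876423],
       [ 0.26623253, -0.08264927, -0.96035896]]), 't': array([-548.96199445,  -29.0655899 ,  392.03136391])}
```

View pics/scene0.png

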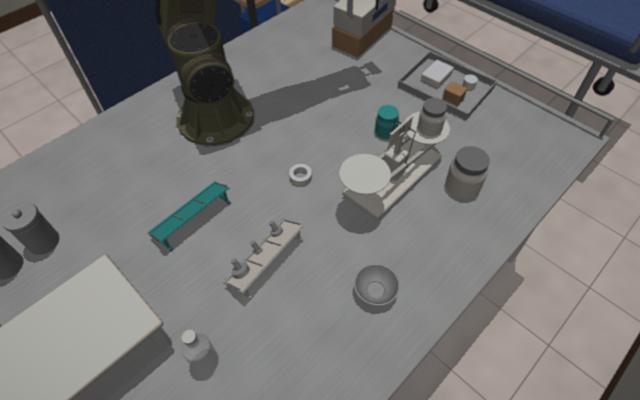

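View pics/top0.png

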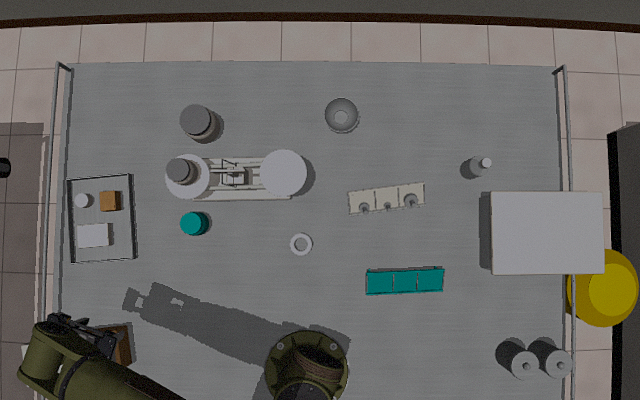

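The scene view shows the white stand with three weights at (239,267), (256,247), (276,228), and the balance with its empty pan at (365,173). The top view shows the stand at (387,197), the empty pan at (284,173) and the jar on its pan at (182,170). Next come enlarged crops.

```bash
cat > h.py <<'E'
import numpy as np, cv2
from cell import read_state, cams, manip
from scipy.spatial.transform import Rotation as Ro
def K(c):
    f=200/np.tan(np.radians(c["vertical_fov"])/2); return np.array([[f,0,c["cx"]],[0,f,c["cy"]],[0,0,1]])
def ray(c,uv):
    p=cv2.undistortPoints(np.array([[uv]],float),K(c),c["dist_coeffs"])[0,0]
    return -c["R"].T@c["t"], c["R"].T@np.array([p[0],p[1],1])
def onz(c,uv,z):
    o,d=ray(c,uv); return o+d*(z-o[2])/d[2]
def tri(*obs):
    A=0;b=0
    for c,uv in obs:
        o,d=ray(c,uv); d=d/np.linalg.norm(d); M=np.eye(3)-np.outer(d,d); A=A+M; b=b+M@o
    return np.linalg.solve(A,b)
def proj(c,X):
    return cv2.projectPoints(np.array([X],float),cv2.Rodrigues(c["R"])[0],c["t"],K(c),c["dist_coeffs"])[0].reshape(-1,2)
def tool():
    s=read_state(); return s["eef_pos"],Ro.from_euler("xyz",s["eef_rot"]).as_matrix()
def snap(n,tag):
    c=cams.get_calibration(n); im=cams.camera(n)[:,:,::-1].copy(); cv2.imwrite(f"pics/{tag}.png",im); return c,im
E
python3 - <<'E'
from h import *
a=cv2.imread("pics/scene0.png");b=cv2.imread("pics/top0.png")
A=cv2.resize(a[205:305,210:310],(400,400),interpolation=cv2.INTER_CUBIC)
B=cv2.resize(b[160:230,340:440],None,fx=4,fy=4,interpolation=cv2.INTER_CUBIC)
C=cv2.resize(b[140:210,160:320],None,fx=4,fy=4,interpolation=cv2.INTER_CUBIC)
o=np.zeros((580,800,3),np.uint8);o[:400,:400]=A;o[:280,400:]=B;o[290:570,160:]=C;o[:400,:400]=A
cv2.imwrite("pics/crop.png",o)
c=cams.get_calibration("top")
for n,uv,z in [("pan",(284,173),151),("jar top",(181,171),195),("standmid",(387,197),45),("w1",(365,207),70),("w2",(387,206),70),("w3",(410,201),70)]: print(n,onz(c,uv,z))
E
```

```text
pan [577.63900323  63.93151984 151.        ]
jar top [575.74557324 335.25667682 195.        ]
standmid [ 521.81775029 -232.28432456   45.        ]
w1 [ 490.55596298 -164.86940103   70.        ]
w2 [ 493.94341192 -228.64997222   70.        ]
w3 [ 508.95508178 -295.69692194   70.        ]
```

View pics/crop.png

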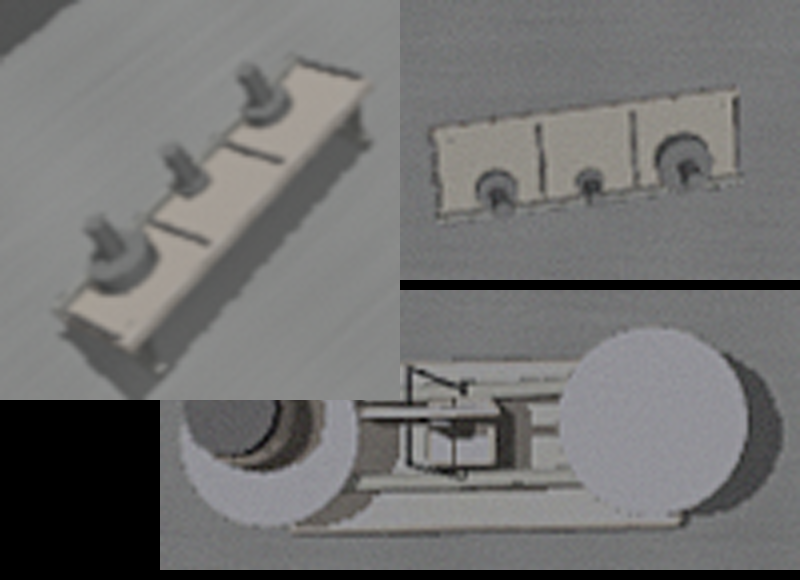

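Order along +y: big (y≈-296), small (-229), mid (-165). The stand is yawed by about +6.6°. I'll move above the big weight with the jaws along the stand's y axis.

```bash
python3 -m handwheel '[[-0.040,-0.0475,-0.006,-6],[-0.080,-0.095,-0.012,-12],[-0.120,-0.1425,-0.018,-18],[-0.160,-0.190,-0.024,-24],[-0.200,-0.2375,-0.03,-24]]' 0.4 20; python3 -c "
from h import *
p,R=tool();print(p,R.round(3));print(((np.array([500,-285,225])-p)@R).round(1))"
```

```text
clock: 0.78
eef_pos: [283.0, 238.1, 243.4]
eef_rot: [-3.141, -0.0, -3.018]
wrist_force: [1.5, -0.5, 0.8]
finger_gap: 56.7
[283.04051642 238.08585942 243.40492545] [[-0.992 -0.123  0.   ]
 [-0.123  0.992 -0.001]
 [ 0.    -0.001 -1.   ]]
[-151.  -545.8   18.8]
```

```bash
python3 -m handwheel '[[-0.016,-0.060,0,0],[-0.032,-0.12,0,0],[-0.048,-0.18,0,0],[-0.064,-0.24,0,0],[-0.08,-0.30,0,0]]'; python3 -m handwheel '[[-0.015,-0.052,0.004,0],[-0.030,-0.104,0.008,0],[-0.045,-0.156,0.012,0],[-0.060,-0.208,0.018,0],[-0.074,-0.25,0.02,0]]'; python3 -m handwheel '[[0,0,0,0],[0,0,0,0]]'; python3 -c "
from h import *
p,R=tool();print(p)
c,im=snap('wrist','w1')
np.savez('w1.npz',**c)
cv2.imwrite('pics/w1b.png',cv2.resize(im,(800,500)))"
```

```text
clock: 1.4
eef_pos: [399.6, -52.0, 243.8]
eef_rot: [-3.141, 0.001, -3.019]
wrist_force: [1.4, 1.0, 1.2]
finger_gap: 56.1
clock: 2.02
eef_pos: [503.9, -293.0, 223.2]
eef_rot: [-3.141, -0.0, -3.02]
wrist_force: [0.2, 0.4, -0.3]
finger_gap: 56.3
clock: 2.28
eef_pos: [503.6, -292.4, 222.8]
eef_rot: [3.141, -0.001, -3.02]
wrist_force: [-0.4, 1.2, 0.5]
finger_gap: 56.6
[ 503.60355737 -292.43767799  222.76434135]
```

View pics/w1.png

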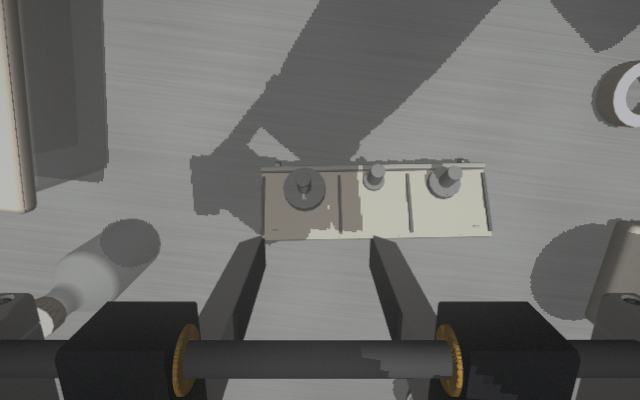

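The wrist view shows the stand's face with corners at about (263,170), (484,166), (490,236), (263,240). Big's base is centred at (305,188), small's at (374,181) and mid's at (444,183). The stem tops are at (304,177), (377,170) and (453,172).

```bash
python3 -c "
from h import *
c=dict(np.load('w1.npz'))
p=[onz(c,u,z) for u,z in [((263,170),27.5),((484,166),27.5),((490,236),62.5),((263,240),62.5)]]
for q in p: print(q.round(1))
m=sum(p)/4; yv=(p[1]-p[0]+p[2]-p[3]);print('mid',m,'len',np.linalg.norm(yv)/2,'yaw',np.degrees(np.arctan2(-yv[0],yv[1])))
yw=np.arctan2(-yv[0],yv[1]); X=np.array([np.cos(yw),np.sin(yw),0]);Y=np.array([-np.sin(yw),np.cos(yw),0]);Z=np.array([0,0,1.])
n=-.5*X+.866*Z;u=.866*X+.5*Z; m=m.copy();m[2]=45
for nm,uv,b in [('big',(305,188),15.5),('small',(374,181),6),('mid',(444,183),10.5)]:
    o,d=ray(c,uv); q=o+d*((m+n*b-o)@n)/(d@n)   # base-top centre
    t=q+n*28; g=q+n*15
    print(nm,'u,y',((q-m)@u).round(1),((q-m)@Y).round(1),'basetop',q.round(1),'stemtop',t.round(1),'pix',proj(c,t).round(),'TCPgoal',g.round(1))
"
```

```text
[ 502.7 -349.3   27.5]
[ 470.6 -123.3   27.5]
[ 533.8 -117.1   62.5]
[ 565.3 -339.2   62.5]
mid [ 518.11468525 -232.24014375   45.        ] len 226.31943059167742 yaw 8.078944349740386
big u,y -11.9 -69.9 basetop [ 510.1 -304.    52.5] stemtop [ 496.2 -305.9   76.7] pix [[304. 180.]] TCPgoal [ 502.7 -305.    65.5]
small u,y -20.6 -0.7 basetop [ 497.6 -235.8   39.9] stemtop [ 483.7 -237.8   64.2] pix [[378. 172.]] TCPgoal [ 490.2 -236.9   52.9]
mid u,y -15.9 67.9 basetop [ 489.8 -167.7   46.2] stemtop [ 475.9 -169.7   70.4] pix [[454. 174.]] TCPgoal [ 482.3 -168.7   59.2]
```

```bash
python3 -m handwheel '[[0.001,-0.0062,0.05,0],[0.0024,-0.0124,0.1,0],[0.0024,-0.0124,0.13,0],[0.0024,-0.0124,0.145,0],[0.0024,-0.0124,0.145,0]]'; python3 -c "
from h import *
p,R=tool();print(p, ((np.array([502.7,-305,66.5])-p)@R).round(1))
c,im=snap('wrist','w2')"
```

```text
clock: 2.95
eef_pos: [502.8, -304.2, 78.5]
eef_rot: [3.141, -0.001, -3.018]
wrist_force: [0.0, -0.1, 0.3]
finger_gap: 56.5
[ 502.81421769 -304.15282908   78.45430274] [ 0.2 -0.8 12. ]
```

View pics/w2.png

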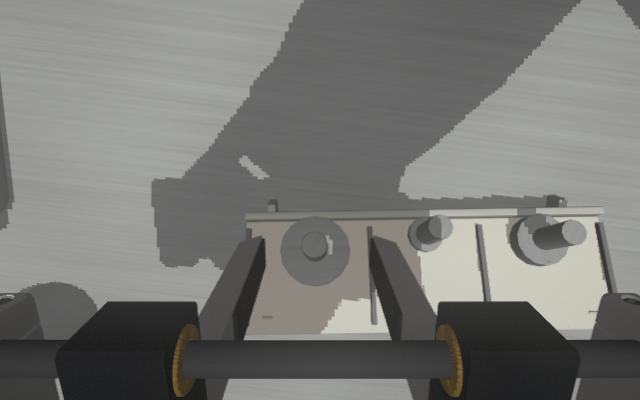

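Big's stem top is at (315,245), centred between the fingers (about x=318). I'll check the prediction against it and go down.

```bash
python3 -c "
from h import *
c=cams.get_calibration('wrist'); print(proj(c,[496.2,-305.9,76.7]),onz(c,(315,245),76.7),onz(c,(430,228),64.2),onz(c,(573,233),70.4))"
python3 -m handwheel '[[0.0002,-0.0006,0.006,0],[0.0002,-0.0006,0.0115,0],[0.0002,-0.0006,0.0115,0]]'
python3 -m handwheel '[[0,0,0,0],[0,0,0,0],[0,0,0,0],[0,0,0,0],[0,0,0,0]]' 1 12
```

```text
[[317.05661657 244.72930299]] [ 496.483794   -306.94447956   76.7       ] [ 483.99099239 -244.74780693   64.2       ] [ 475.2763439  -170.35222428   70.4       ]
clock: 3.38
eef_pos: [502.9, -305.1, 67.6]
eef_rot: [-3.141, 0.0, -3.019]
wrist_force: [-0.0, -0.0, -1.3]
finger_gap: 56.5
clock: 4.0
eef_pos: [503.0, -305.1, 67.6]
eef_rot: [-3.141, 0.0, -3.019]
wrist_force: [0.6, -0.2, 0.4]
finger_gap: 13.8
```

Gripped (gap 13.8). Lifting and carrying.

```bash
python3 -m handwheel '[[0,0,-0.02,0],[0,0,-0.06,0],[-0.01,0.03,-0.11,0],[-0.028,0.08,-0.15,0],[-0.048,0.135,-0.172,0]]'; python3 -m handwheel '[[-0.018,0.055,0,0],[-0.036,0.11,0,0],[-0.054,0.165,0,0],[-0.066,0.2,0,0],[-0.074,0.222,0,0]]';python3 -m handwheel '[[0,0,0,0],[0,0,0,0]]'; python3 -c "
from h import *
p,R=tool();print(p, ((np.array([581,64,240])-p)@R).round(1))
c,im=snap('wrist','w3');c2,b=snap('scene','s3')
o=np.zeros((400+0,640+160,3),np.uint8);o[:,:640]=im
b=cv2.resize(b[70:230,300:480],None,fx=2,fy=2)
o=np.vstack([im[100:],np.zeros((320,640,3),np.uint8)]);o[300:,:360]=b;o=o[:600]
cv2.imwrite('pics/c3.png',o)"
```

```text
clock: 4.62
eef_pos: [533.4, -167.7, 240.0]
eef_rot: [-3.14, 0.002, -3.02]
wrist_force: [0.9, 0.1, -2.3]
finger_gap: 13.9
clock: 5.25
eef_pos: [579.8, 63.6, 239.5]
eef_rot: [-3.14, 0.001, -3.018]
wrist_force: [-0.5, -0.1, -1.6]
finger_gap: 13.6
clock: 5.5
eef_pos: [579.6, 63.0, 239.3]
eef_rot: [-3.14, 0.001, -3.018]
wrist_force: [0.4, 1.0, -1.6]
finger_gap: 13.6
[579.59515095  63.00008412 239.25618323] [-1.5  0.8 -0.7]
```

View pics/c3.png

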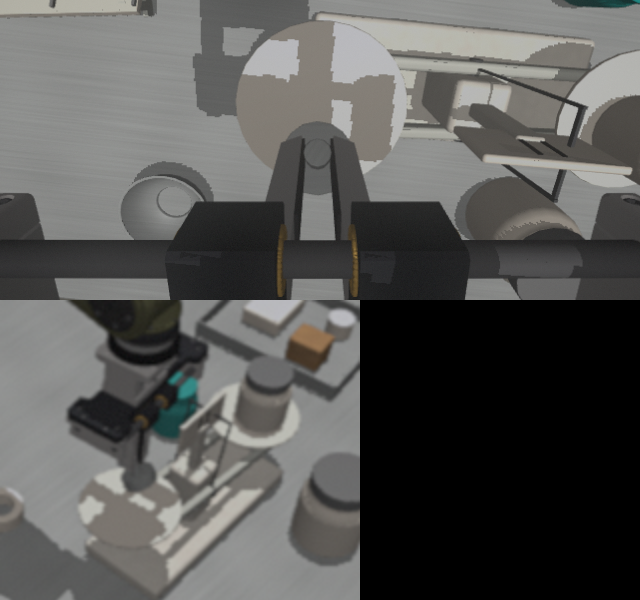

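The wrist view shows the pan as a disc at about (321,202) in the full image. Big is still tilted, seen along its stem at (317,253). The scene inset shows the gripper over the near part of the pan.

```bash
python3 -c "
from h import *
c=cams.get_calibration('wrist')
for u in [(321,202),(236,203),(407,203),(321,120)]: print(onz(c,u,151).round(1))
ct=cams.get_calibration('top')
im=cv2.imread('pics/top0.png')
for z in(148,151): print(onz(ct,(560/4+160-40+0.0,173),z), onz(ct,((748-160)/4+160,173),z))"
```

```text
[574.7  64.4 151. ]
[583.3   1.  151. ]
[567.5 128.6 151. ]
[514.8  56.8 151. ]
[577.50858847 130.10094455 148.        ] [578.50337921   1.19945617 148.        ]
[577.14395936 129.68697818 151.        ] [578.13634372   1.09730077 151.        ]
```

```bash
python3 -m handwheel '[[0,0.001,0.02,0],[0,0.001,0.036,0],[0,0.001,0.042,0],[0,0.001,0.046,0],[0,0.001,0.046,0]]'; python3 -m handwheel '[[0,0,0.002,0],[0,0,0.004,0],[0,0,0.006,0],[0,0,0.006,0]]'
```

```text
clock: 6.22
eef_pos: [579.7, 63.5, 193.7]
eef_rot: [-3.14, 0.001, -3.019]
wrist_force: [-0.0, -0.1, -1.9]
finger_gap: 13.8
clock: 6.72
eef_pos: [579.7, 63.5, 187.6]
eef_rot: [-3.14, 0.001, -3.019]
wrist_force: [0.0, -0.1, 0.1]
finger_gap: 13.4
```

Contact confirmed: the weight is carried by the pan. Lighten the grip and swing it upright along the arc.

```bash
python3 -m handwheel '[[0,0,0,0],[-0.0048,0,0.0010,0],[-0.0095,0,0.0025,0],[-0.0139,0,0.0045,0],[-0.018,0,0.007,0]]' 1 4;python3 -m handwheel '[[0,0,0,0],[0,0,0,0]]'; python3 -c "
from h import *
c,im=snap('wrist','w4');c2,b=snap('scene','s4')
b=cv2.resize(b[110:230,320:480],None,fx=4,fy=4)
o=np.vstack([im[150:270],b[:480]]);cv2.imwrite('pics/c4.png',o)"
```

```text
clock: 7.35
eef_pos: [597.9, 65.7, 180.4]
eef_rot: [-3.14, 0.001, -3.019]
wrist_force: [0.2, -0.2, -1.3]
finger_gap: 14.0
clock: 7.6
eef_pos: [598.0, 65.7, 180.4]
eef_rot: [-3.14, 0.001, -3.019]
wrist_force: [1.0, 0.4, -0.8]
finger_gap: 13.7
```

View pics/c4.png

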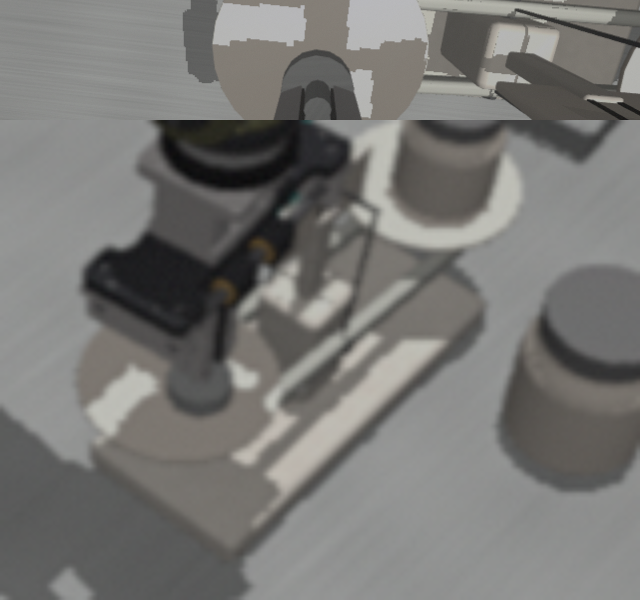

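Big looks upright on the pan, but its weight is partly held. I'll lower it with the sinking pan until the load leaves the fingers.

```bash
for i in 1 2; do python3 -m handwheel '[[0,0,0.001,0],[0,0,0.002,0],[0,0,0.003,0],[0,0,0.003,0]]' | grep -E "pos|force"; python3 -c "
from h import *
f=[]
for i in range(4): f.append(read_state()['wrist_force']); cams.camera('scene')
print(np.mean(f,0))"; done
```

```text
eef_pos: [597.9, 65.7, 177.4]
wrist_force: [0.8, -0.3, -1.2]
[ 0.49738325 -0.58014824 -0.26640826]
eef_pos: [597.9, 65.7, 174.4]
wrist_force: [0.5, -1.3, -0.9]
[ 0.47826016 -0.90247381 -0.25511422]
```

```bash
python3 -m handwheel '[[0,0,0.001,0],[0,0,0.002,0],[0,0,0.002,0]]' | grep -E "pos|force"; python3 -m handwheel '[[0,0,0,0],[0,0,0,0],[0,0,0,0],[0,0,0,0]]' 0.65 | grep -E "force|gap"; python3 -m handwheel '[[0,0,-0.02,0],[0,0,-0.05,0],[0.0,0,-0.1,0],[0.03,-0.05,-0.12,0],[0.06,-0.1,-0.12,0]]' 0.45;python3 -m handwheel '[[0.0,-0.06,0,0],[0,-0.12,0,0],[0,-0.12,0,0]]'; python3 -c "
from h import *
p,R=tool();print(p)
c,im=snap('wrist','w5');c2,b=snap('scene','s5')
o=np.vstack([im[:,:],cv2.resize(b[110:230,320:480],None,fx=4,fy=4)[:480]])
o=np.hstack([cv2.resize(b[90:230,330:480],None,fx=4,fy=4),cv2.resize(im[0:400,440:640],(200,400))[:400] if 0 else np.zeros((560,1,3),np.uint8)])
cv2.imwrite('pics/c5.png',o)"
```

```text
eef_pos: [597.9, 65.7, 172.4]
wrist_force: [1.2, -1.0, -0.3]
wrist_force: [-0.3, 1.0, -0.2]
finger_gap: 33.2
clock: 10.6
eef_pos: [550.1, -41.7, 294.2]
eef_rot: [-3.139, 0.004, -3.018]
wrist_force: [0.9, -1.4, 1.0]
finger_gap: 51.8
clock: 10.98
eef_pos: [564.6, -164.1, 293.9]
eef_rot: [-3.139, 0.003, -3.022]
wrist_force: [-0.1, 0.6, -0.4]
finger_gap: 51.7
[ 564.57772363 -164.14914234  293.86567599]
```

View pics/c5.png

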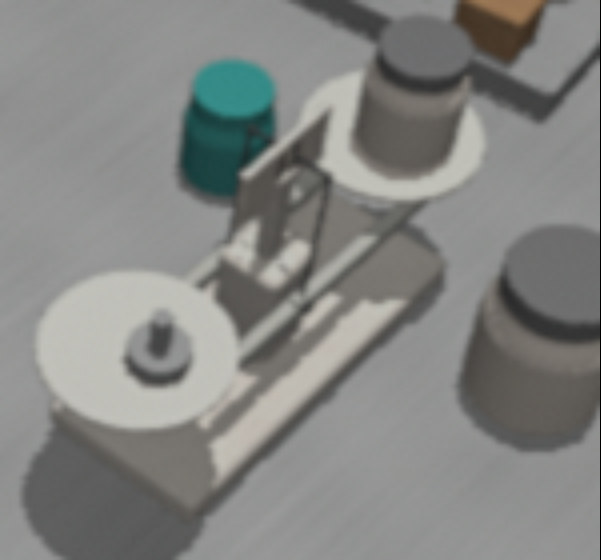

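Big stands upright on the pan. To get the beam tilt, I'll measure how far the jar and the weight pan moved between the first and current scene images.

```bash
python3 -c "
from h import *
c=cams.get_calibration('scene')
s5=[snap('scene','s6')[1]][0]; s0=cv2.imread('pics/scene0.png')
def sh(box):
    x0,y0,x1,y1=box; t=s0[y0:y1,x0:x1]; m=8
    r=cv2.matchTemplate(cv2.resize(s5[y0-m:y1+m,x0-m:x1+m],None,fx=8,fy=8,interpolation=cv2.INTER_CUBIC),cv2.resize(t,None,fx=8,fy=8,interpolation=cv2.INTER_CUBIC),cv2.TM_CCOEFF_NORMED)
    _,v,_,l=cv2.minMaxLoc(r); return l[0]/8-m,l[1]/8-m,v
print('jar shift px',sh((418,98,448,136)))
P=proj(c,[576,336,175]);print('px per mm z jar',proj(c,[576,336,185])/10-P/10,P)
print('pan edge shift',sh((338,160,352,182)), sh((338,180,392,190)))
P=proj(c,[577,65,151]);print('px/mm pan',proj(c,[577,65,141])/10-P/10,P)
# pan ellipse fits
for im in (s0,s5):
    g=cv2.cvtColor(im,cv2.COLOR_BGR2HSV); m=((g[:,:,2]>150)).astype(np.uint8); m[:, :330]=0;m[:,392:]=0;m[:150]=0;m[205:]=0
    n,l,st,ce=cv2.connectedComponentsWithStats(m); i=1+st[1:,4].argmax(); print(st[i],ce[i])
    cs=cv2.findContours((l==i).astype(np.uint8),0,1)[0]; print(cv2.fitEllipse(cv2.convexHull(max(cs,key=len))))
"
```

```text
jar shift px (1.0, -3.625, 0.9132696390151978)
px per mm z jar [[ 0.06346374 -0.27290739]] [[429.95499008 111.03361917]]
pan edge shift (-0.375, 3.75, 0.9878879189491272) (2.5, 6.625, 0.6755391955375671)
px/mm pan [[-0.02254283  0.24963642]] [[363.44233421 172.0008991 ]]
[ 339  154   53   43 1702] [365.39012926 173.83019976]
((365.6639099121094, 175.49533081054688), (49.96531677246094, 54.78205871582031), 77.50030517578125)
[ 338  150   54   47 1546] [364.55950841 175.95278137]
((371.3671569824219, 173.19638061523438), (46.35997009277344, 68.9498062133789), 73.06047821044922)
```

Jar rose 13.3 mm and the pan sank about 15 mm, so the tilt is ≈ -0.05 and about 45 g is missing. The small weight is needed.

```bash
python3 -m handwheel '[[0.027,-0.021,0.04,0],[0.055,-0.042,0.08,0],[0.082,-0.0636,0.13,0],[0.082,-0.0636,0.18,0],[0.082,-0.0636,0.215,0]]' 0.45;  python3 -m handwheel '[[0,0,0,0],[0,0,0,0]]'; python3 -c "
from h import *
p,R=tool();print(p,((np.array([490.2,-236.9,53.5])-p)@R).round(1))
c,im=snap('wrist','w6'); print(proj(c,[483.7,-237.8,64.2]),proj(c,[497.6,-235.8,39.9]))"
```

```text
clock: 11.75
eef_pos: [492.0, -232.2, 77.6]
eef_rot: [-3.14, 0.003, -3.016]
wrist_force: [0.6, 0.2, -0.3]
finger_gap: 51.5
clock: 12.0
eef_pos: [492.8, -231.7, 79.2]
eef_rot: [-3.139, 0.005, -3.015]
wrist_force: [-0.1, 0.5, 0.7]
finger_gap: 51.8
[ 492.83922802 -231.68717498   79.21690689] [ 3.4 -4.8 25.7]
[[309.12742581 231.10326423]] [[310.54917131 237.80434521]]
```

View pics/w6.png

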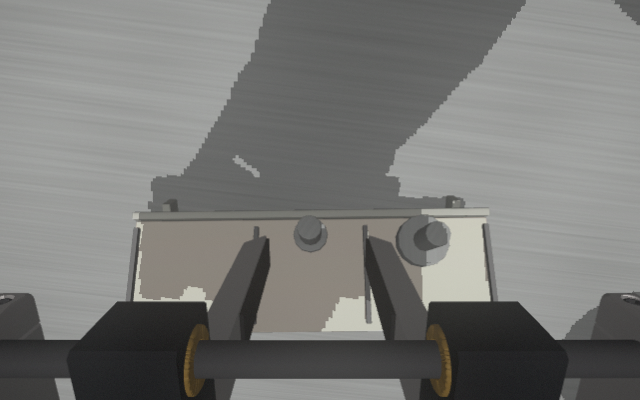

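The small stem top at (309,229) matches the prediction (309,231).

```bash
python3 -m handwheel '[[0.0034,-0.0048,0.01,0],[0.0034,-0.0048,0.018,0],[0.0034,-0.0048,0.0247,0],[0.0034,-0.0048,0.0247,0]]'
python3 -m handwheel '[[0,0,0,0],[0,0,0,0],[0,0,0,0],[0,0,0,0],[0,0,0,0]]' 1 8
python3 -c "
from h import *
p,R=tool();print(p,((np.array([490.2,-236.9,53.5])-p)@R).round(1))"
```

```text
clock: 12.55
eef_pos: [490.1, -237.1, 54.2]
eef_rot: [-3.14, 0.005, -3.015]
wrist_force: [-0.3, 0.6, 0.1]
finger_gap: 51.8
clock: 13.18
eef_pos: [490.1, -237.1, 54.3]
eef_rot: [-3.139, 0.005, -3.015]
wrist_force: [0.3, -0.1, 0.2]
finger_gap: 13.8
[ 490.10281737 -237.12360714   54.26177791] [-0.1  0.2  0.8]
```

```bash
python3 -m handwheel '[[0,0,-0.02,0],[0,0,-0.06,0],[-0.012,0.04,-0.10,0],[-0.026,0.09,-0.13,0],[-0.042,0.145,-0.15,0]]'; python3 -m handwheel '[[-0.015,0.053,0,0],[-0.030,0.105,0,0],[-0.0423,0.146,0,0],[-0.0423,0.146,0,0]]'; python3 -c "
from h import *
p,R=tool();print(p, ((np.array([537,62,172])-p)@R).round(1))
c,im=snap('wrist','w7');cv2.imwrite('pics/w7c.png',im[60:400,150:500])"
```

```text
clock: 13.8
eef_pos: [512.9, -86.5, 205.7]
eef_rot: [-3.139, 0.006, -3.016]
wrist_force: [1.0, 0.5, -0.4]
finger_gap: 13.4
clock: 14.3
eef_pos: [536.7, 66.0, 205.4]
eef_rot: [-3.139, 0.006, -3.013]
wrist_force: [0.2, 0.3, -0.8]
finger_gap: 13.8
[536.65479817  66.02305545 205.35688225] [ 0.4 -3.9 33.4]
```

View pics/w7.png

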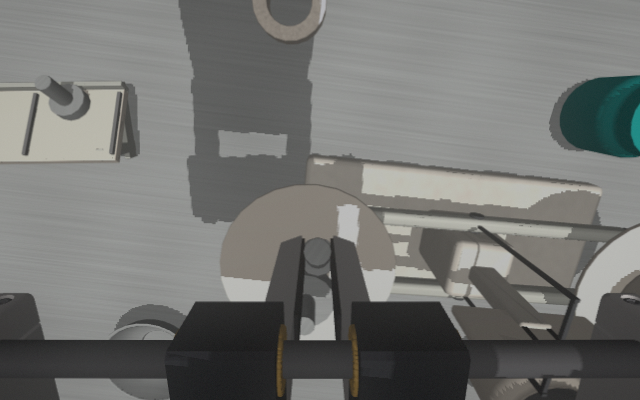

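```bash
python3 -m handwheel '[[0.0004,-0.0035,0.015,0],[0.0004,-0.0035,0.028,0],[0.0004,-0.0035,0.036,0],[0.0004,-0.0035,0.041,0],[0.0004,-0.0035,0.044,0]]';  python3 -m handwheel '[[0,0,0.001,0],[-0.003,0,0.001,0],[-0.006,0,0.0015,0],[-0.009,0,0.0025,0],[-0.0122,0,0.004,0]]' 1 3; python3 -m handwheel '[[0,0,0,0],[0,0,0,0],[0,0,0,0]]'; python3 -c "
from h import *
c,im=snap('wrist','w8');c2,b=snap('scene','s8')
o=np.vstack([im[160:300],cv2.resize(b[110:220,320:480],None,fx=4,fy=4)]);cv2.imwrite('pics/c8.png',o)"
```

```text
clock: 14.98
eef_pos: [536.9, 60.8, 161.2]
eef_rot: [-3.139, 0.006, -3.014]
wrist_force: [0.6, -0.2, -0.2]
finger_gap: 13.5
clock: 15.6
eef_pos: [549.3, 62.4, 157.2]
eef_rot: [-3.139, 0.006, -3.014]
wrist_force: [-0.8, 0.0, 0.2]
finger_gap: 13.7
clock: 15.98
eef_pos: [549.3, 62.4, 157.3]
eef_rot: [-3.139, 0.006, -3.014]
wrist_force: [-0.2, -0.5, 0.4]
finger_gap: 14.0
```

View pics/c8.png

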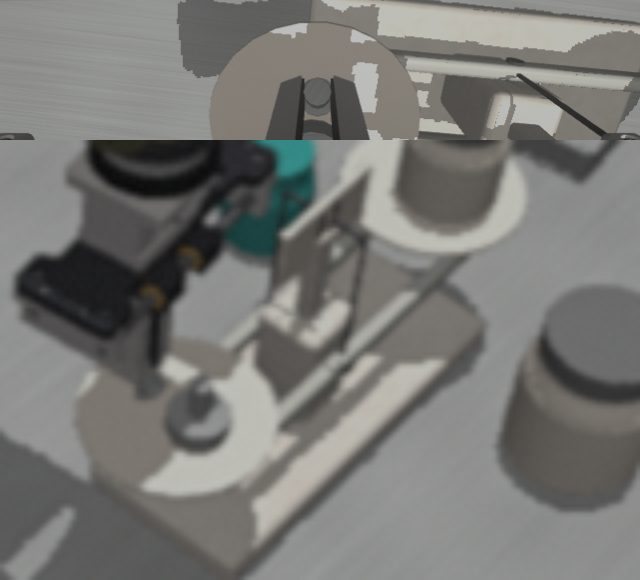

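It's unclear whether the small one is upright, so I'll compare its stem top pixel with both predictions while lowering with the pan.

```bash
python3 -m handwheel '[[0,0,0.0015,0],[0,0,0.003,0],[0,0,0.0045,0],[0,0,0.006,0],[0,0,0.007,0]]'; python3 -c "
from h import *
p,R=tool();c,im=snap('wrist','w9')
for a in (0,15,30):
    s,k=np.sin(np.radians(a)),np.cos(np.radians(a)); ax=s*R[:,0]+k*np.array([0,0,1]); print(a,'top',proj(c,p+12.5*ax),'base',proj(c,p-15.5*ax))
for n in('w7','w8','w9'):
    pass
a=[cv2.resize(cv2.imread(f'pics/{n}.png')[215:310,265:370],None,fx=3.5,fy=3.5,interpolation=cv2.INTER_CUBIC) for n in('w7','w9')]
cv2.imwrite('pics/c9.png',np.hstack(a))"
```

```text
clock: 16.7
eef_pos: [549.3, 62.4, 150.2]
eef_rot: [-3.139, 0.006, -3.014]
wrist_force: [0.1, 0.5, 1.7]
finger_gap: 13.8
0 top [[317.90422548 270.8338847 ]] base [[317.95691844 247.17508166]]
15 top [[317.91272842 264.37668975]] base [[317.94767701 254.1501171 ]]
30 top [[317.92246662 257.55353397]] base [[317.93730136 261.45188777]]
```

View pics/c9.png

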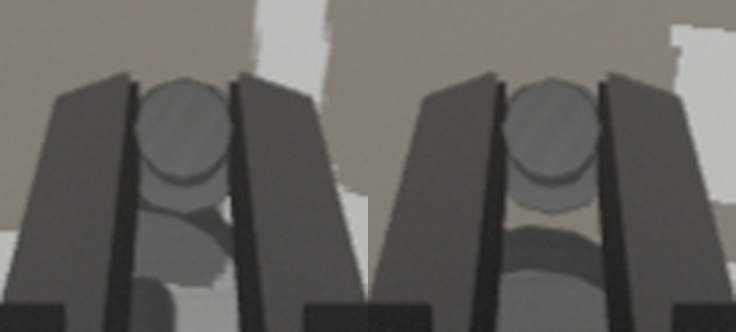

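The stem top hasn't moved (row 251), so the small weight slid and is still tilted at about 30°. It would come down close to big here. I'll back off 14 mm in -x, rest its low edge on the pan near its loaded height, then open by only a hair. Its centre of mass is inside the edge, so it should settle upright.

```bash
python3 -m handwheel '[[0,0,-0.006,0],[0,0,-0.014,0],[0.008,0,-0.016,0],[0.014,0,-0.016,0],[0.014,0,-0.016,0]]' 1 6; python3 -m handwheel '[[0,0,0.004,0],[0,0,0.006,0],[0,0,0.008,0],[0,0,0.010,0],[0,0,0.0115,0]]'; python3 -m handwheel '[[0,0,0,0],[0,0,0,0],[0,0,0,0],[0,0,0,0],[0,0,0,0]]' 0.835; python3 -c "
from h import *
c,im=snap('wrist','w10')
cv2.imwrite('pics/c10.png',np.hstack([cv2.resize(im[205:310,255:380],None,fx=3,fy=3,interpolation=cv2.INTER_CUBIC),cv2.resize(snap('scene','s10')[1][130:235,320:445],None,fx=3,fy=3)]))"
```

```text
clock: 17.38
eef_pos: [534.8, 60.6, 166.0]
eef_rot: [-3.139, 0.006, -3.014]
wrist_force: [-0.2, 1.2, -0.3]
finger_gap: 13.7
clock: 18.0
eef_pos: [534.9, 60.6, 154.4]
eef_rot: [-3.139, 0.006, -3.014]
wrist_force: [-0.3, -0.9, -0.1]
finger_gap: 13.5
clock: 18.62
eef_pos: [534.9, 60.6, 154.4]
eef_rot: [-3.139, 0.006, -3.014]
wrist_force: [-0.6, -0.1, -0.8]
finger_gap: 15.6
```

No more viewing, so from here on I measure numerically.

```bash
python3 -c "
from h import *
c=cams.get_calibration('wrist')
for pz in (128,130,134): print('upright top',proj(c,[547,62,pz+34]),'base',proj(c,[547,62,pz+6]))
for n in('w9','w10'):
    g=cv2.cvtColor(cv2.imread(f'pics/{n}.png'),cv2.COLOR_BGR2GRAY); print(n,g[200:302:2,315:320].mean(1).astype(int))
g=cv2.cvtColor(cv2.imread('pics/w10.png'),cv2.COLOR_BGR2GRAY)
for r in range(200,300,6): print(r,g[r,270:370:4])
"
```

```text
upright top [[317.7028521  287.85255945]] base [[317.77931359 262.95738011]]
upright top [[317.6965236  289.91237816]] base [[317.77450659 264.52294569]]
upright top [[317.68345618 294.16526648]] base [[317.76462167 267.74212342]]
w9 [129 129 129 129 129 129 129 128 129 127 128 128 128 128 127 127 127 127
 128  93  96  96  96  97  96  96  96  97  97  99  99  99 100  69  82  99
  98  99 111 125  84  63  61  62  63  63  69  91  93  94  93]
w10 [125 125 126 101 123 129 129 128 129 128 129 128 129 129 128 129 128 128
 129 127  85  66  96  97  96  81  64  65  64  64  65  64  64  63  63  64
  66  95  96  96  95  94  94  93  94  94  95  94  99 126 125]
200 [ 97  95  96  95  93  93  94  96  99  97 108 122 126 126 126 125 125 126
 126 124 124 125 125 125 126]
206 [ 94  93  94  95  95  96  95  91  88  89  96 101 101  98 103 124 124 124
 125 122 125 124 124 124 126]
212 [ 95  93  89 115 128 130 129 129 130 130 130 129 129 129 129 128 130 130
 127 117  94 120 124 123 125]
218 [130 128 129 129 129 128 131 129 129 129 129 129 129 129 129 131 130 129
 130 130 130 130 131 111 109]
224 [129 129 130 1
[... 672 characters left out ...]
  66  65  64  63  95  42  74
  77  76  76  75  75 189 191]
266 [128  75  74  75  74  74  73  40  43  65  65  67  62  64  63  82  42  61
  76  75  76  75  77 112 190]
272 [113  74  74  74  73  73  74  39  73  64  65  68  66  63  63  94  42  48
  75  75  77  76  76  75 189]
278 [ 73  73  74  73  74  72  70  37  91  80  97  96  97  94  94  76  37  40
  73  76  74  75  75  75 108]
284 [ 74  73  73  73  72  74  61  39 112  97  95  98  96  95  94  91  37  39
  72  74  74  75  76  75  74]
290 [ 74  72  73  71  73  72  40  36 125  89  94  93  94  94  92 124  48  39
  73  73  74  73  74  73  74]
296 [ 73  72  74  71  71  74  33  37 125 126 125 113  97 120 125 125  83  39
  61  73  74  74  71  73  74]
```

The stem top is now at row ~286 (upright prediction 288) with the base front at rows 241–253, so the small weight has settled upright. Open and retreat straight up.

```bash
python3 -m handwheel '[[0,0,0,0],[0,0,0,0],[0,0,-0.01,0],[0,0,-0.03,0],[0,0,-0.07,0]]' 0.7; python3 -m handwheel '[[0,0,-0.05,0],[0.04,-0.05,-0.07,0],[0.08,-0.1,-0.07,0],[0.09,-0.16,-0.07,0],[0.09,-0.22,-0.07,0]]'; python3 -m handwheel '[[0,0,0,0],[0,0,0,0],[0,0,0,0],[0,0,0,0],[0,0,0,0]]' | head -1;python3 -m handwheel '[[0,0,0,0],[0,0,0,0],[0,0,0,0],[0,0,0,0],[0,0,0,0]]' | head -1; python3 -c "
from h import *
s0=cv2.imread('pics/scene0.png'); c=cams.get_calibration('scene')
_,a=snap('scene','s11'); read=None
import time
for i in range(3): cams.camera('scene')
_,b=snap('scene','s12'); _,t=snap('top','t12')
def sh(p,s5,box):
    x0,y0,x1,y1=box; T=p[y0:y1,x0:x1]; m=9
    r=cv2.matchTemplate(cv2.resize(s5[y0-m:y1+m,x0-m:x1+m],None,fx=8,fy=8,interpolation=cv2.INTER_CUBIC),cv2.resize(T,None,fx=8,fy=8,interpolation=cv2.INTER_CUBIC),cv2.TM_CCOEFF_NORMED)
    _,v,_,l=cv2.minMaxLoc(r); return l[0]/8-m,l[1]/8-m,round(float(v),3)
for im in (a,b):
    j=sh(s0,im,(418,98,448,136)); q=sh(s0,im,(338,160,352,182)); print(j,q,'tilt from jar',-.15+(-j[1]/.273)/140,'from pan',-.15+(q[1]/.25)/140)
# weights in scene & stand unchanged
print('mid on stand',sh(s0,b,(268,218,290,240)),'bowl',sh(s0,b,(352,262,400,308)),'tape',sh(s0,b,(286,162,314,188)),'soap',sh(s0,b,(180,328,212,364)))
print('small upright top/base pred',proj(c,[547,62,164]),proj(c,[547,62,133]),'big',proj(c,[598,65.7,173]),proj(c,[598,65.7,138]))
g=cv2.cvtColor(b,cv2.COLOR_BGR2GRAY)
for r in range(160,200,2): print(r,g[r,338:394:2])
"
```

```text
clock: 19.35
eef_pos: [534.0, 60.7, 224.8]
eef_rot: [-3.139, 0.004, -3.014]
wrist_force: [0.5, 0.9, 1.3]
finger_gap: 28.3
clock: 19.98
eef_pos: [471.5, -169.6, 296.6]
eef_rot: [-3.138, 0.006, -3.014]
wrist_force: [1.4, 0.1, 1.0]
finger_gap: 28.1
clock: 20.6
clock: 21.22
(1.625, -5.625, 0.856) (-1.625, 5.875, 0.851) tilt from jar -0.002825745682888542 from pan 0.01785714285714285
(1.625, -5.625, 0.856) (-1.625, 5.75, 0.852) tilt from jar -0.002825745682888542 from pan 0.01428571428571429
mid on stand (0.875, 0.125, 0.644) bowl (0.0, 0.0, 0.999) tape (0.0, 0.0, 1.0) soap (0.0, 0.0, 0.999)
small upright top/base pred [[354.06676075 163.00081138]] [[353.57314003 170.80906675]] big [[370.50763917 170.77154806]] [[369.54532067 179.58577391]]
160 [140 141 143 145 142 141 142 143 153 168 175 177 179 178 177 172 161 146
 142 160 161 116 101 105  85  84  85  85]
162 [140 142 144 141 140 149 169 148 147 171 184 184 183 183 183 184 184 182
 181 169 113 112 168  99  83  84  85  85]
164 [145 143 140 140 158 182 179 129 136 136 183 184 183 183 184 183 183 184
 184 185 173 175 174  90  83  84  85  8
[... 1325 characters left out ...]
161 185 184 183 183 183 182 181 184 183 184 172 146 113 109 149
 173 184 183 184 184 184 177 170 153 108]
190 [143 142 132 168 184 183 184 183 182 183 184 183 183 184 185 185 185 185
 183 183 183 183 185 181 160 132 108 123]
192 [142 144 120 110 163 184 184 182 182 183 183 184 183 182 184 183 184 183
 184 183 183 185 180 151 120 107 106 160]
194 [143 142 116  88 100 144 180 184 183 183 182 183 182 182 183 184 183 184
 183 183 186 171 155 111 108 108 151 180]
196 [141 142 133  87  88  97 119 156 177 184 185 184 184 184 184 184 185 186
 185 169 138 113 120 108 109 152 180 179]
198 [141 141 105  87  85  87  91 102 111 126 143 166 173 177 177 176 160 137
 121 108 109 110 108 117 154 181 179 180]
```

Tilt reads -0.003 (jar) and +0.016 (pan), steady. The gripper now covers the stand, so I'll move aside and check the mid weight.

```bash
python3 -m handwheel '[[0.03,0.05,0,0],[0.06,0.1,0,0],[0.06,0.16,0,0],[0.06,0.2,0,0],[0.06,0.2,0,0]]'; python3 -c "
from h import *
s0=cv2.imread('pics/scene0.png');_,b=snap('scene','s13')
for box in ((268,218,290,240),(418,98,448,136),(338,160,352,182)):
    x0,y0,x1,y1=box;m=9
    f=lambda i:cv2.resize(i,None,fx=8,fy=8,interpolation=cv2.INTER_CUBIC)
    r=cv2.matchTemplate(f(b[y0-m:y1+m,x0-m:x1+m]),f(s0[y0:y1,x0:x1]),cv2.TM_CCOEFF_NORMED);_,v,_,l=cv2.minMaxLoc(r);print(l[0]/8-m,l[1]/8-m,v)"
```

```text
clock: 22.15
eef_pos: [386.2, 23.4, 295.9]
eef_rot: [-3.138, 0.007, -3.01]
wrist_force: [0.5, -0.9, 0.2]
finger_gap: 28.6
0.0 0.125 0.9711392521858215
1.625 -5.625 0.8563550114631653
-1.625 5.75 0.851040780544281
```

The mid weight is unmoved (0.97 match) and the beam is steady. Handing in.

```bash
python3 -c "
from cell import manip
print(manip.sign_off())"
```

```text
the job is handed in; nothing more can be done
None
```

I set the 200 g weight on the empty pan and measured about 45 g still missing. I added the 50 g weight and handed the job in at about 22 s, with the arm clear of everything.

**Final checks:**
- **Beam:** the tilt measured about -0.003 rad from the jar and about +0.016 rad from the pan. The two differ by about 0.02 rad, but both are within ±0.035, and neither changed over the last second or so.
- **Weights:** both stand upright on the pan. I confirmed the 200 g one in a viewed picture. The 50 g one I checked only from pixel values, because the picture limit was used up.
- **Left in place:** the 100 g weight is still on the stand, and the bowl, tape and soap have not moved. I tracked the jar only for its height, and it still stands on its pan.

**Did not go as planned:**
- **50 g weight slipped:** it slid instead of swinging upright on the first try, so I backed off 14 mm. I then rested its edge on the pan and opened the fingers slightly, and it settled upright.
- **100 g check:** its first image match was poor (0.64), probably because the gripper was in the way. After I moved the arm aside it matched at 0.97.

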